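# Clear the toaster and start the toast

## Task

Somebody left the wooden turner standing in a slot of the toaster. Take it out and set it down in the round utensil crock without dropping it, then start the toast: push the lever on the side of the toaster that holds the slice of bread all the way down until it latches and stays down. Leave the bread in its slot, keep the other lever up, and do not disturb the crock, the jug or the other things on the worktop.

Things in the scene. Friction and masses are not known exactly. Their poses are not given: they have to be found in the camera images.
- toaster: White four-slot toaster on the worktop ahead, 240 (x) x 245 (y) x 179 mm high, fixed, its back under a wall cupboard 0.52 m up. Origin: centre of its underside; y to its left; the front with the two levers faces its -x, front panel at x = -101 mm. Four slots run along x (-56 to +85 mm), 27 mm wide, at y = +82.5, +27.5 (left pair), -27.5, -82.5 mm (right pair).
- toaster_lever1 (a joint): Left lever (toaster y > 0), m pushed down: 0 up, 0.070 bottom. Its spring pushes back with 2 N at the top, 11 N at the bottom. Pushed right to the bottom (over 0.068) it latches, then rests at about 0.065 when let go; let go before, it springs up. The bread carriage of the left slots moves down with it.
- toaster_lever2 (a joint): Right lever (toaster y < 0), with the carriage of the right slots; otherwise like the left lever.
- turner: Flat wooden turner, 165 mm long, 70 g, standing blade down in one toaster slot (y = +27.5 or -82.5 mm) on the carriage, its foot 112 mm above the worktop. Origin: middle of the blade's lower edge; z up along the handle. Blade 62 mm (x) x 9 mm (y) to z = 56 mm; above z = 73 mm a handle 26 mm (x) x 16 mm (y) to z = 165 mm.
- slice: Slice of bread, 86 mm (x) x 14 mm (y) x 108 mm high, standing in the other one of those two slots, its top 41 mm above the toaster. Origin: middle of its lower edge; z up.
- crock: Round white open utensil crock without handle, empty, 110 mm across and 85 mm high, inside 100 mm wide (90 mm at the foot), inner floor 7 mm above the worktop, 0.8 kg, loose. It stands left or right of the toaster. Origin: centre of its underside; z up.
- jug: White jug with a small spout and blue marks, taller and narrower than the crock: 102 x 84 x 129 mm high, loose; it stands on the other side of the toaster. Origin at its underside.
- fish_pot: Bulbous white pot, 92 mm across and 75 mm high, loose, in front of the toaster. Origin: centre of its underside.
- tuna_tin: Flat tin, 86 mm across and 40 mm high, loose. Origin: centre of its underside.
- mug: Striped mug with handle, 82 x 120 x 94 mm high, loose. Origin at its underside.
- spice_jar: Small glass jar with a lid, 45 mm across and 106 mm high, loose, beside the toaster. Origin: centre of its underside.
- jam_jar: Jam jar, 66 mm across and 100 mm high, loose. Origin: centre of its underside.
- pad1 (a point): Centre of the top of the left lever's black thumb pad; moves with the lever. The pad is 36 mm wide (toaster y), 28 mm deep (toaster x) and 13 mm thick; in the toaster's frame its centre is at x = -119, y = +58 mm, its top at z = 155 mm when up, 85 mm when down. The pad sticks out of the front panel, so a gripper must lean back from the panel to follow it down.
- pad2 (a point): Centre of the top of the right lever's black thumb pad; moves with the lever. The pad is 36 mm wide (toaster y), 28 mm deep (toaster x) and 13 mm thick; in the toaster's frame its centre is at x = -119, y = -58 mm, its top at z = 155 mm when up, 85 mm when down. The pad sticks out of the front panel, so a gripper must lean back from the panel to follow it down.
Not all that is in view belongs to the job. What is shaped like the turner but green is not meant. Leave any purple look-alike of the slice alone.

How it is judged:
By the outcome, as a careful person would: the job done as asked, in the order asked, and still so for the second after the job is handed in, with the robot touching nothing.
It also fails if it takes over 54 s, if anything falls off the work surface, if the arm or the gripper's body presses on something with over 40 N, if the wrist force passes 120 N, or if a joint passes its speed limit or range.

## Robot

A 6-joint arm with a two-finger parallel gripper is mounted at the origin on a cart in front of the work surface, level with it; the furniture and walls round the work are solid. World frame = base frame: x ahead of the robot, y to its left, z up, the work surface at z = 0. Lengths are in m, angles in degrees, forces in N, time in s.
With the tool pointing down it reaches from about 0.4 to 0.825 m from the base axis. Payload 7 kg.
Tool frame: the origin (TCP) lies midway between the tips of the shut fingers; the grasp point (between the pads) lies 19 mm behind it; z points along the fingers, y is the line along which they close (so a half turn about z gives the same grasp; the last joint's range is limited). The gripper opens to 88 mm and grips with 3 to 60 N. Pads are 19 mm wide; open, the fingers measure 130 mm over their backs; the gripper's body (78 mm by 193 mm) begins 47 mm behind the grasp point.
Start: joints at [-53.337, 20.546, 0.682, 0, -70.136, -16.507], TCP at [0.233, -0.634, 0.227] pointing down, gripper open.
Joint ranges: [-176.03, 176.03], [-82.01, 121.73], [-58.28, 71.71], [-173.87, 95.51], [-174.79, -0.11], [-173.66, 173.66]. Speed limits (degrees/s): [136.94, 136.94, 172.46, 180, 180, 180].

## Interface

Orientations are given as [roll, pitch, yaw] about the fixed x, y, z axes, in that order (R = Rz(yaw) Ry(pitch) Rx(roll)).
In Python, from plant import r gives the robot as it stands.
- The arm moves only by the tool carry_out, never from a script. Its argument "deltas" is a list of rows, each a list of 3 entries, a list of its own where there are three numbers: the opening, from 0 (shut) to 1 (fully open), then the shift along the tool's x, y, z in mm, then the turn, a rotation vector about the tool's x, y, z in rad. In form: [[gripper, [tx, ty, tz], [rx, ry, rz]], ...]. A call has 1 to 12 rows; each row is the pose to reach, as a shift and turn from the pose commanded when the call began, along the tool's axes at that moment; what a row does not reach only later rows make up. A row lasts 1/10 s, in which the tool goes at most 50 mm and 8.59 degrees, less where a joint would pass 70% of its speed; a pose out of reach is approached as far as the arm can. A call with a gripper value outside its range is refused whole. The fingers move at their own pace and stop on an object; "squeeze" is the grip in N (left out, the last holds). Time passes only in rows, so rows that repeat a pose let the fingers close. It gives the time, the measured TCP pose, the force, the opening and the grip force at its end, in the units of the state.
- r.get_state(): the state, without advancing time (a new reading comes with each control period).
- r.capture(name): name is "side" or "top"; returns (picture, depth): 420x560x3 uint8, red, green, blue; 420x560 float32, m along the optical axis (not along the pixel's ray), 0 where there is no reading.
- r.get_calibration(name): a dict with "fov_y" (degrees; the focal length in pixels is half the picture's height over the tangent of half this angle, whatever the lens; pixels are square), "cx", "cy" (the principal point, pixels), "view" (4x4, takes a point from world to camera coordinates). Camera axes: x right, y down, z forward; pixel columns grow to the right and rows downward; lengths in m; the calibration is good to about 2 mm. A picture is of the moment at which its call begins. get_calibration takes no time and is no camera call.
- r.close_job(): hands the job in; it is judged then, once.
The state is a dict: "time_s": time; "joints": joint angles; "qd": joint speeds; "joint_torque": joint torques, N m; "tcp_pos": TCP position; "eef_rot": TCP orientation; "contact_force": force on the tool from outside, world axes, zero at the start; "moment": the same for the moment, N m; "gripper_width": finger opening in m; "gripper_force": force on a finger pad.
Only numpy, scipy, OpenCV 4.12 (cv2) and the standard library are available. Lean on these libraries where they do the work, as an engineer would, in place of code of your own. Each camera call takes 0.05 s, during which the arm holds its last target. There are 200 camera calls.

## Working session

There is one attempt and no reset: what is moved stays moved. The work goes in short steps, Python scripts to look and compute and a tool call to move; the robot and the scene stay as the last step left them, time stands still between calls to the robot, and variables do not carry over. Pictures are saved under pics/ and viewed, at most 11 in all, crops included, and the job is handed in when it is done.

Besides the shell and the picture viewer there is one more tool, called after "Emit:" by a JSON object that holds its "api" and its "payload", one argument or row to a line. carry_out: Moves the arm, as the interface text tells. Its arguments: {"type":"object","properties":{"deltas":{"type":"array"},"squeeze":{"type":"number"}},"required":["deltas"]}

```bash
mkdir -p pics; cat > h.py <<'E'
import numpy as np, cv2
from plant import r
from scipy.spatial.transform import Rotation as R
def cap(n,save=None):
    im,d=r.capture(n)
    if save: cv2.imwrite('pics/'+save+'.png',im[:,:,::-1])
    return im,d
def world(n,d):
    c=r.get_calibration(n); f=d.shape[0]/2/np.tan(np.radians(c['fov_y']/2))
    v,u=np.mgrid[:d.shape[0],:d.shape[1]]
    P=np.stack([(u-c['cx'])/f*d,(v-c['cy'])/f*d,d,np.ones_like(d)],-1)
    W=P@np.linalg.inv(np.array(c['view'])).T
    W=W[...,:3]; W[d==0]=np.nan
    return W
E
python3 - <<'E'
from h import *
for n in('top','side'):
    im,d=cap(n,n+'0'); np.save(n+'0.npy',world(n,d)); print(n,r.get_calibration(n))
print(r.get_state())
E
```

```text
top {'fov_y': 48.44056340890898, 'cx': 280.08831376793296, 'cy': 202.18385351784454, 'view': array([[ 0.00873766, -0.99996037, -0.00170386,  0.0063998 ],
       [-0.9966167 , -0.00856916, -0.08174179,  0.47266781],
       [ 0.08172395,  0.00241233, -0.99665208,  1.30241399],
       [ 0.        ,  0.        ,  0.        ,  1.        ]])}
side {'fov_y': 55.555870620967625, 'cx': 277.40277962300974, 'cy': 207.75508206543896, 'view': array([[-0.82958596, -0.55829625, -0.00961418,  0.36804794],
       [-0.21513838,  0.33547328, -0.91715493,  0.21137229],
       [ 0.51526945, -0.75879047, -0.39841487,  0.87075603],
       [ 0.        ,  0.        ,  0.        ,  1.        ]])}
{'time_s': 0.1, 'joints': array([-5.33361519e+01,  2.05870477e+01,  6.41224137e-01, -1.78671906e-02,
       -7.01347135e+01, -1.65082826e+01]), 'qd': array([ 0.00956413, -0.13472603,  0.01648593,  0.15125902, -0.0502127 ,
       -0.00439289]), 'joint_torque': array([ 4.44035140e-04, -5.84162164e+01,  2.93753707e+01,  7.01552868e+00,
        1.01687363e-02, -7.44219960e-05]), 'tcp_pos': array([ 0.23244084, -0.63327754,  0.22573587]), 'eef_rot': array([ 1.79918009e+02, -6.78207783e-03, -1.59850513e+02]), 'contact_force': array([ 0.15035888,  0.79242285, -0.12058442]), 'moment': array([-0.00841293,  0.03082517, -0.00422811]), 'gripper_force': 0.0, 'gripper_width': 0.0874853673333507}
```

View pics/top0.png

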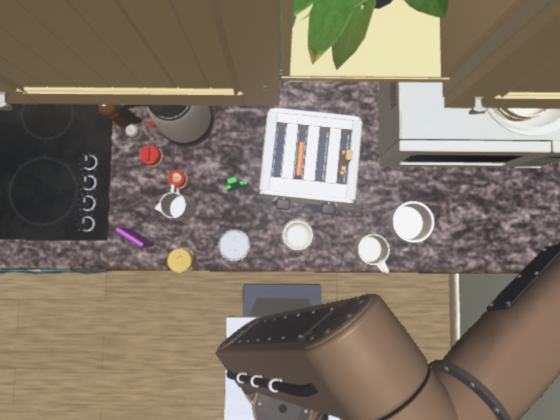

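View pics/side0.png

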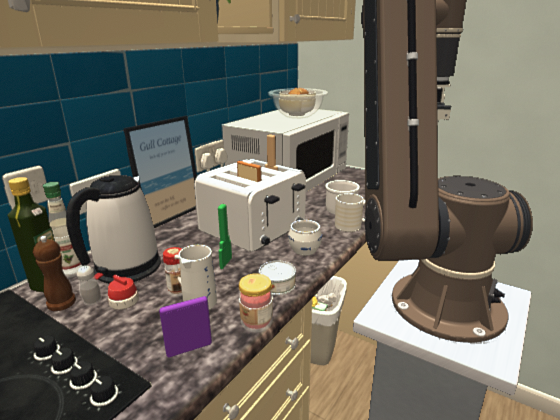

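```bash
python3 - <<'E'
from h import *
a=cv2.imread('pics/top0.png')[90:270,220:450]; b=cv2.imread('pics/side0.png')[120:260,180:380]
a=cv2.resize(a,(575,450),interpolation=2); b=cv2.resize(b,(575,402),interpolation=2)[:150+252]
c=np.vstack([a,b]); cv2.imwrite('pics/crop0.png',cv2.resize(c,(404,600)))
T=np.load('top0.npy'); S=np.load('side0.npy')
Tc=T[95:215,250:370].reshape(-1,3); m=(Tc[:,2]>.165)&(Tc[:,2]<.19)
p=Tc[m][:,:2]; print('n',len(p),'z',np.median(Tc[m][:,2]))
print('top rect',cv2.minAreaRect((p*1000).astype(np.float32)))
for nm,W in(('T',Tc),('S',S.reshape(-1,3))):
    q=W[(W[:,2]>.187)&(W[:,2]<.34)&(W[:,0]>.5)&(W[:,0]<.85)&(abs(W[:,1])<.25)]
    q=q[np.isfinite(q).all(1)]
    n,l=0,None
    from scipy.cluster.hierarchy import fclusterdata
    if len(q)<4000:
        l=fclusterdata(q,.012,criterion='distance')
        for k in set(l):
            g=q[l==k]
            if len(g)>5: print(nm,len(g),g.min(0).round(3),g.max(0).round(3),np.median(g,0).round(3))
    else: print(nm,len(q))
# objects on worktop from top
for nm,(u,v,w) in dict(crock=(413,221,26),mug=(374,250,22),pot=(297,235,20),jug=(172,205,20),tin=(235,245,20),).items():
    g=T[v-w:v+w,u-w:u+w].reshape(-1,3); g=g[np.isfinite(g).all(1)]
    top=np.percentile(g[:,2],97); h=g[g[:,2]>top-.012]
    c,rad=cv2.minEnclosingCircle((h[:,:2]*1000).astype(np.float32)); print(nm,top.round(3),np.round(c,1),round(rad,1))
E
```

```text
n 6105 z 0.1768408173829823
top rect ((580.1934814453125, -67.45254516601562), (244.74012756347656, 222.32431030273438), 84.52244567871094)
T 140 [ 0.55  -0.155  0.188] [ 0.576 -0.139  0.28 ] [ 0.559 -0.145  0.27 ]
T 213 [ 0.52  -0.047  0.193] [ 0.604 -0.028  0.225] [ 0.56  -0.037  0.218]
S 21 [0.712 0.201 0.214] [0.737 0.219 0.22 ] [0.727 0.211 0.218]
S 66 [0.661 0.231 0.188] [0.72  0.25  0.239] [0.676 0.244 0.215]
S 274 [ 0.549 -0.157  0.187] [ 0.578 -0.137  0.278] [ 0.559 -0.143  0.234]
S 308 [ 0.52  -0.046  0.187] [ 0.606 -0.025  0.221] [ 0.557 -0.032  0.205]
crock 0.085 [ 403.8 -332.5] 76.3
mug 0.093 [ 347.7 -261.4] 63.9
pot 0.075 [379.3 -39.1] 41.7
jug 0.128 [453.9 295.7] 39.8
tin 0.04 [350.7 137.1] 43.1
```

View pics/crop0.png

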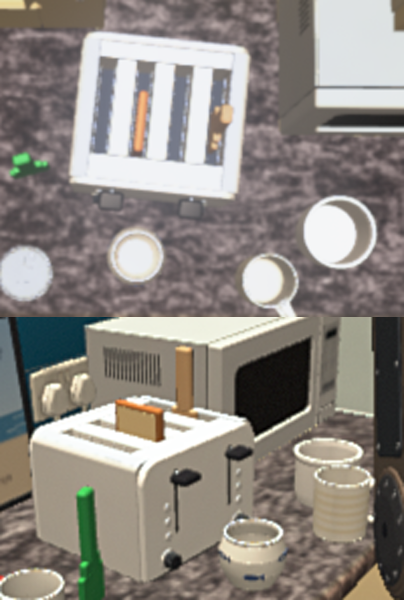

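The wooden turner is the tan one in the right-hand slot, y = -82.5 (top 345,160; side 271,150). The green look-alike stands on the worktop (side 224,240; top 236,183). The slice is the toast at y = +27.5 (top 300,158; side 249,171), and the purple one lies at side 187,325. That makes the left lever (pad1, top 282,204) the one to push. The crock is the wide plain pot at top 413,221, and the mug is at 374,250.

```bash
python3 - <<'E'
from h import *
from scipy.optimize import least_squares
T=np.load('top0.npy'); S=np.load('side0.npy')
def fit(g):
    f=lambda p:np.hypot(g[:,0]-p[0],g[:,1]-p[1])-p[2]
    s=least_squares(f,[*g[:,:2].mean(0),.05],loss='soft_l1',f_scale=.003); return s.x.round(4)
for nm,W in(('T',T[195:250,388:440]),('S',S[175:215,318:362])):
    g=W.reshape(-1,3); g=g[np.isfinite(g).all(1)&(g[:,2]>.078)&(g[:,2]<.09)&(g[:,1]<-.27)&(g[:,0]>.35)]
    print(nm,len(g),fit(g),g.min(0),g.max(0))
# pads: z .145-.16 in front of toaster
for nm,W in(('T',T),('S',S)):
    g=W.reshape(-1,3); g=g[(g[:,2]>.149)&(g[:,2]<.162)]
    c,s=np.cos(np.radians(-5.5)),np.sin(np.radians(-5.5)); o=np.array([.580,-.0675])
    l=(g[:,:2]-o)@np.array([[c,-s],[s,c]])
    for sg in(1,-1):
        k=(l[:,0]<-100)&(l[:,0]>-150)&(abs(l[:,1]*sg-.058)<.03) if 0 else (l[:,0]<-.105)&(l[:,0]>-.15)&(abs(l[:,1]*sg-.058)<.03)
        print(nm,'pad',sg,k.sum(),l[k].min(0).round(4),l[k].max(0).round(4),np.median(g[k],0).round(4)) if k.any() else 0
    for a,b in((-.06,.06),):
        g2=W.reshape(-1,3); l2=(g2[:,:2]-o)@np.array([[c,-s],[s,c]])
        k=(g2[:,2]>.17)&(g2[:,2]<.185)&(abs(l2)<.14).all(1); print(nm,'top ext',np.percentile(l2[k],[.5,99.5],axis=0).round(4))
        if nm=='T':
            # slots: points deep
            k=(g2[:,2]<.15)&(abs(l2[:,0])<.1)&(abs(l2[:,1])<.11); y=l2[k]; print('slot hist y',np.histogram(y[:,1],np.arange(-.11,.111,.01)),'x',np.percentile(y[:,0],[1,99]))
        k=(g2[:,2]>.187)&(g2[:,2]<.3)&(abs(l2)<.12).all(1)
        for sg in(0,1):
            kk=k&((l2[:,1]>-.03)if sg else (l2[:,1]<-.03)); print(nm,'slice' if sg else 'turner',l2[kk].min(0).round(4),l2[kk].max(0).round(4))
m=T[80:165,378:450].reshape(-1,3); print('micro',np.nanpercentile(m[m[:,2]>.1],[1,50,99],axis=0).round(3))
m=T[:110].reshape(-1,3); m=m[(m[:,2]>.45)]; print('cup',np.nanpercentile(m,[0.5,50,99],axis=0).round(3))
for y0 in(-.3,-.2,-.1,0,.1,.2):
    k=abs(m[:,1]-y0)<.03
    if k.any(): print(y0,m[k][:,0].min().round(3),m[k][m[k][:,0].argmin()].round(3))
E
```

```text
T 267 [ 0.4179 -0.3473  0.0521] [ 0.36353898 -0.4011364   0.07806517] [ 0.47128451 -0.2935734   0.08953166]
S 209 [ 0.4179 -0.3463  0.0528] [ 0.35030518 -0.404958    0.07804003] [ 0.47438744 -0.27090059  0.08909126]
T pad 1 154 [-0.1425  0.0293] [-0.1102  0.078 ] [0.4593 0.0015 0.1533]
T pad -1 154 [-0.1426 -0.0755] [-0.1105 -0.0399] [ 0.4477 -0.1139  0.1537]
T top ext [[-0.1102 -0.1193]
 [ 0.1092  0.1199]]
slot hist y (array([  0, 133, 108, 103,   0,   0,  50, 216, 195,  48,   0,   0, 100,
        54, 137,  11,   0,   2, 192, 199, 134,   0]), array([-1.10000000e-01, -1.00000000e-01, -9.00000000e-02, -8.00000000e-02,
       -7.00000000e-02, -6.00000000e-02, -5.00000000e-02, -4.00000000e-02,
       -3.00000000e-02, -2.00000000e-02, -1.00000000e-02, -5.55111512e-17,
        1.00000000e-02,  2.00000000e-02,  3.00000000e-02,  4.00000000e-02,
        5.00000000e-02,  6.00000000e-02,  7.00000000e-02,  8.00000000e-02,
        9.00000000e-02,  1.00000000e-01,  1.10000000e-01])) x [-0.05686166  0.07600982]
T turner [-0.0222 -0.0893] [ 0.0042 -0.0738]
T slice [-0.0631  0.0203] [0.0212 0.035 ]
S pad 1 138 [-0.142  0.029] [-0.1059  0.0871] [0.4686 0.0061 0.1549]
S pad -1 115 [-0.143  -0.0876] [-0.1058 -0.0293] [ 0.4568 -0.1083  0.1547]
S top ext [[-0.1107 -0.1123]
 [ 0.1108  0.1222]]
S turner [-0.0232 -0.0912] [ 0.006  -0.0709]
S slice [-0.0638  0.0205] [0.0237 0.0375]
micro [[ 0.577 -0.4    0.107]
 [ 0.643 -0.306  0.251]
 [ 0.763 -0.201  0.557]]
cup [[ 0.598 -0.43   0.533]
 [ 0.607  0.031  0.693]
 [ 0.754  0.435  0.88 ]]
-0.3 0.578 [ 0.578 -0.302  0.599]
-0.2 0.639 [ 0.639 -0.22   0.567]
-0.1 0.634 [ 0.634 -0.079  0.621]
0 0.6 [0.6   0.023 0.61 ]
0.1 0.597 [0.597 0.084 0.597]
0.2 0.599 [0.599 0.197 0.603]
```

```bash
cat >> h.py <<'E'
yaw=np.radians(-5.5); ex=np.array([np.cos(yaw),np.sin(yaw),0]); ey=np.array([-np.sin(yaw),np.cos(yaw),0]); ez=np.array([0,0,1.])
O=np.array([.571,-.0666,0])
def tool(lean,sign):  # tool z = down leaning to +ex by lean deg; tool y = sign*ey
    a=np.radians(lean); z=-np.cos(a)*ez+np.sin(a)*ex; y=sign*ey
    return np.stack([np.cross(y,z),y,z],1)
def delta(p,Rm,s=None):
    s=s or r.get_state(); R0=R.from_euler('xyz',s['eef_rot'],degrees=True).as_matrix()
    print('d',(R0.T@(np.array(p)-s['tcp_pos'])*1000).round(1).tolist(),R.from_matrix(R0.T@Rm).as_rotvec().round(4).tolist())
E
python3 - <<'E'
from h import *
s=r.get_state(); print(R.from_euler('xyz',s['eef_rot'],degrees=True).as_matrix().round(3))
g=np.array([.5637,-.1478,.250])
for sg in(1,-1):
    Rm=tool(15,sg); print(sg,Rm.round(2).tolist(),'joint6 now',s['joints'][5])
    tcp=g+.019*Rm[:,2]; print(tcp)
    delta(tcp+[0,0,.085],Rm); delta(tcp,Rm)
E
```

```text
[[-0.939 -0.344 -0.001]
 [-0.344  0.939  0.001]
 [ 0.     0.001 -1.   ]]
1 [[-0.96, 0.1, 0.26], [0.09, 1.0, -0.02], [-0.26, 0.0, -0.97]] joint6 now -16.508282579273462
[ 0.56859492 -0.14827133  0.23164741]
d [-482.6, 339.7, -90.5] [0.06, -0.2578, 0.4449]
d [-482.7, 339.5, -5.5] [0.06, -0.2578, 0.4449]
-1 [[0.96, -0.1, 0.26], [-0.09, -1.0, -0.02], [0.26, -0.0, -0.97]] joint6 now -16.508282579273462
[ 0.56859492 -0.14827133  0.23164741]
d [-482.6, 339.7, -90.5] [0.3526, 0.082, -2.6736]
d [-482.7, 339.5, -5.5] [0.3526, 0.082, -2.6736]
```

Emit:
{"api": "carry_out", "payload": {
  "deltas": [
    [1,[-15,10,-25],[0,0,0]],
    [1,[-45,32,-60],[0.005,-0.02,0.04]],
    [1,[-80,56,-80],[0.01,-0.04,0.08]],
    [1,[-115,81,-90],[0.015,-0.06,0.11]],
    [1,[-150,106,-90],[0.02,-0.08,0.14]],
    [1,[-185,130,-90],[0.025,-0.1,0.18]],
    [1,[-220,155,-90],[0.03,-0.12,0.21]],
    [1,[-255,180,-90],[0.035,-0.14,0.245]],
    [1,[-290,204,-90],[0.04,-0.165,0.28]],
    [1,[-325,229,-90],[0.043,-0.185,0.31]],
    [1,[-355,250,-90],[0.046,-0.2,0.34]],
    [1,[-380,268,-90],[0.05,-0.21,0.36]]
  ],
  "squeeze": 15
}}

```text
time_s: 1.3
tcp_pos: [0.4975, -0.2493, 0.3165]
eef_rot: [-179.4, 12.3, 179.5]
contact_force: [0.3, -0.2, -0.7]
gripper_width: 0.088
gripper_force: 0.0
```

```bash
python3 - <<'E'
from h import *
s=r.get_state(); print(s['joints'].round(1),s['qd'].round(1),s['tcp_pos'],s['time_s'])
g=np.array([.5637,-.1478,.250]); Rm=tool(15,1); t=g+.019*Rm[:,2]
delta(t+[0,0,.085],Rm)
E
```

```text
[ -7.   -0.5 -14.5  -0.8 -63.7 -83.3] [ 36.8  -2.5  -8.   10.4  12.  -50.6] [ 0.49749582 -0.24931442  0.31646482] 1.3
d [-68.6, 101.8, 13.7] [0.0096, -0.0462, 0.0848]
```

Emit:
{"api": "carry_out", "payload": {
  "deltas": [
    [1,[0,0,0],[0,0,0]],
    [1,[0,0,0],[0,0,0]],
    [1,[0,0,0],[0,0,0]]
  ]
}}

```text
time_s: 1.6
tcp_pos: [0.4966, -0.2515, 0.3164]
eef_rot: [-179.3, 12.3, 179.5]
contact_force: [0.4, -1.0, 0.2]
gripper_width: 0.0877
gripper_force: 0.0
```

```bash
python3 - <<'E'
from h import *
s=r.get_state(); print(s['joints'].round(1),s['qd'].round(1),s['tcp_pos'],s['time_s'])
g=np.array([.5637,-.1478,.250]); Rm=tool(15,1); t=g+.019*Rm[:,2]
delta(t+[0,0,.085],Rm); delta(t,Rm)
E
```

```text
[ -7.3  -0.5 -14.4  -0.9 -63.8 -83. ] [-0.8  0.2  0.2  0.   0.2 -0.2] [ 0.49662411 -0.25145106  0.316414  ] 1.6
d [-69.5, 103.9, 13.7] [0.0091, -0.0474, 0.0855]
d [-51.5, 104.9, 96.7] [0.0091, -0.0474, 0.0855]
```

Emit:
{"api": "carry_out", "payload": {
  "deltas": [
    [1,[-15,25,3],[0.002,-0.01,0.02]],
    [1,[-35,55,7],[0.005,-0.025,0.045]],
    [1,[-55,85,11],[0.008,-0.04,0.07]],
    [1,[-66,100,13],[0.009,-0.047,0.085]],
    [1,[-69,104,14],[0.009,-0.047,0.085]],
    [1,[-67,104,25],[0.009,-0.047,0.085]],
    [1,[-62,104,47],[0.009,-0.047,0.085]],
    [1,[-58,105,69],[0.009,-0.047,0.085]],
    [1,[-54,105,87],[0.009,-0.047,0.085]],
    [1,[-51,105,97],[0.009,-0.047,0.085]],
    [1,[-51,105,97],[0.009,-0.047,0.085]]
  ]
}}

```text
time_s: 2.7
tcp_pos: [0.567, -0.1489, 0.2295]
eef_rot: [-180.0, 14.8, 174.4]
contact_force: [0.1, -0.1, 0.1]
gripper_width: 0.0874
gripper_force: 0.0
```

```bash
python3 - <<'E'
from h import *
im,d=cap('side','side1'); W=world('side',d)
s=r.get_state(); print(s['joints'].round(1),s['tcp_pos'],s['contact_force'].round(1))
print((s['tcp_pos']-O)@np.stack([ex,ey,ez],1))
cv2.imwrite('pics/c1.png',cv2.resize(im[30:290,170:430,::-1],(600,600)))
E
```

```text
[   6.5    3.4  -24.3    4.2  -47.8 -104.4] [ 0.56795494 -0.14878693  0.23097624] [-0.4 -0.   0.6]
[ 0.00484623 -0.08210042  0.23097624]
```

View pics/c1.png

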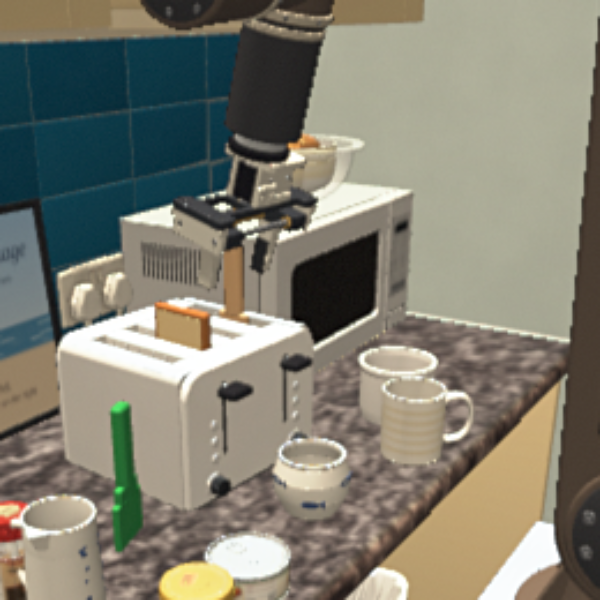

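The crop shows the fingers open on either side of the turner handle (crop 235,280), clear of the slice and the microwave. Next I close the fingers.

Emit:
{"api": "carry_out", "payload": {
  "deltas": [
    [0.1,[0,0,0],[0,0,0]],
    [0.1,[0,0,0],[0,0,0]],
    [0,[0,0,0],[0,0,0]],
    [0,[0,0,0],[0,0,0]],
    [0,[0,0,0],[0,0,0]],
    [0,[0,0,0],[0,0,0]],
    [0,[0,0,0],[0,0,0]]
  ],
  "squeeze": 20
}}

```text
time_s: 3.45
tcp_pos: [0.5686, -0.1478, 0.2315]
eef_rot: [180.0, 15.0, 174.5]
contact_force: [-0.5, -0.1, 0.2]
gripper_width: 0.0372
gripper_force: 0.0
```

```bash
python3 - <<'E'
from h import *
s=r.get_state(); print(s['joints'].round(1),s['tcp_pos'],s['gripper_width'],s['gripper_force'],s['contact_force'].round(1))
R0=R.from_euler('xyz',s['eef_rot'],degrees=True).as_matrix()
delta(s['tcp_pos']+[0,0,.09],R0)
# crock target: turner frame in tool
g=np.array([.5637,-.1478,.112])
tp=R0.T@(g-s['tcp_pos']); tr=R0.T@np.stack([ex,ey,ez],1)
np.savez('grasp.npz',tp=tp,tr=tr)
C=np.array([.4179,-.3470,0])
# turner lean by a about its x axis; direction dy=+-ey rotated by phi about z
for phi in(0,-30,30,-60):
  for lean in(14,-14):
    Rz=R.from_euler('z',phi,degrees=True).as_matrix(); X,Y=Rz@ex,Rz@ey
    Rt=R.from_rotvec(np.radians(lean)*X).as_matrix()@np.stack([X,Y,ez],1)
    Rm=Rt@tr.T
    ly=-np.sign(lean)   # handle tips toward ly*Y
    foot=C+ly*.020*Y+[0,0,.010]
    tcp=foot-Rm@tp; print(phi,lean,tcp.round(4)); delta(tcp,Rm)
E
```

```text
[   6.5    3.3  -24.3    4.2  -47.7 -104.4] [ 0.56856456 -0.14777145  0.23145389] 0.037188004556333074 0.0 [-0.5 -0.1  0.2]
d [-23.3, 0.0, -86.9] [0.0, 0.0, 0.0]
0 14 [ 0.4181 -0.3957  0.126 ]
d [149.2, -261.1, 69.2] [-0.236, -0.0001, 0.0633]
0 -14 [ 0.4274 -0.2983  0.1258]
d [149.2, -163.3, 69.4] [0.236, 0.0001, -0.0633]
-30 14 [ 0.3937 -0.3892  0.126 ]
d [173.2, -257.0, 62.7] [-0.0957, -0.0641, 0.565]
-30 -14 [ 0.4505 -0.3096  0.1258]
d [126.0, -172.4, 75.6] [0.3654, 0.0641, 0.4414]
30 14 [ 0.4424 -0.3891  0.126 ]
d [126.4, -252.2, 75.3] [-0.3655, 0.0638, -0.4414]
30 -14 [ 0.4018 -0.3001  0.1258]
d [173.7, -167.5, 62.8] [0.0957, -0.0638, -0.565]
-60 14 [ 0.3758 -0.3715  0.126 ]
d [192.0, -241.1, 57.7] [0.0558, -0.1281, 1.0636]
-60 -14 [ 0.4648 -0.3309  0.1258]
d [110.2, -192.2, 79.8] [0.4837, 0.128, 0.9489]
```

Emit:
{"api": "carry_out", "payload": {
  "deltas": [
    [0,[0,0,0],[0,0,0]],
    [0,[0,0,0],[0,0,0]],
    [0,[0,0,0],[0,0,0]],
    [0,[0,0,0],[0,0,0]],
    [0,[0,0,0],[0,0,0]],
    [0,[0,0,0],[0,0,0]]
  ],
  "squeeze": 20
}}

```text
time_s: 4.05
tcp_pos: [0.5685, -0.1478, 0.2314]
eef_rot: [180.0, 15.0, 174.5]
contact_force: [-0.0, 0.5, -0.7]
gripper_width: 0.0161
gripper_force: 20.0
```

Emit:
{"api": "carry_out", "payload": {
  "deltas": [
    [0,[-3,0,-10],[0,0,0]],
    [0,[-9,0,-32],[0,0,0]],
    [0,[-15,0,-56],[0,0,0]],
    [0,[-22,0,-80],[0,0,0]],
    [0,[-25,0,-92],[0,0,0]],
    [0,[-12,0,-96],[0,0,0]],
    [0,[10,0,-102],[0,0,0]],
    [0,[32,0,-108],[0,0,0]],
    [0,[48,-10,-112],[0,0,0]],
    [0,[57,-32,-110],[-0.02,0,0.005]],
    [0,[66,-62,-105],[-0.045,0,0.012]],
    [0,[73,-92,-101],[-0.07,0,0.02]]
  ]
}}

```text
time_s: 5.25
tcp_pos: [0.4621, -0.2305, 0.3097]
eef_rot: [175.6, 15.0, 173.4]
contact_force: [0.6, -0.1, -1.1]
gripper_width: 0.0157
gripper_force: 20.0
```

Emit:
{"api": "carry_out", "payload": {
  "deltas": [
    [0,[0,0,0],[0,0,0]],
    [0,[0,0,0],[0,0,0]]
  ]
}}

```text
time_s: 5.45
tcp_pos: [0.4624, -0.2314, 0.3093]
eef_rot: [175.7, 14.9, 173.2]
contact_force: [-0.3, 0.2, -0.1]
gripper_width: 0.0157
gripper_force: 20.0
```

```bash
cat > place.py <<'E'
from h import *
s=r.get_state(); print(s['joints'].round(1),s['tcp_pos'].round(4),s['gripper_width'].round(4),s['contact_force'].round(1))
q=np.load('grasp.npz'); C=np.array([.4179,-.3470,0])
Rt=R.from_rotvec(np.radians(14)*ex).as_matrix()@np.stack([ex,ey,ez],1); Rm=Rt@q['tr'].T
for h in(.15,.09,.02,.010,.007):
    tcp=C-.020*ey+[0,0,h]-Rm@q['tp']; print(h,tcp.round(4)); delta(tcp,Rm,s)
E
python3 place.py
```

```text
Traceback (most recent call last):
  File "place.py", line 2, in <module>
    s=r.get_state(); print(s['joints'].round(1),s['tcp_pos'].round(4),s['gripper_width'].round(4),s['contact_force'].round(1))
                                                                      ^^^^^^^^^^^^^^^^^^^^^^^^
AttributeError: 'float' object has no attribute 'round'
```

```bash
sed -i "s/s\['gripper_width'\].round(4)/s['gripper_width']/" place.py; python3 place.py
```

```text
[ -8.6  -4.9 -18.2  -5.4 -62.  -85.7] [ 0.4624 -0.2314  0.3093] 0.01572613442484143 [-0.3  0.2 -0.1]
0.15 [ 0.4181 -0.3957  0.266 ]
d [34.7, -170.6, 22.7] [-0.1667, -0.0007, 0.0399]
0.09 [ 0.4181 -0.3957  0.206 ]
d [50.2, -175.0, 80.6] [-0.1667, -0.0007, 0.0399]
0.02 [ 0.4181 -0.3957  0.136 ]
d [68.1, -180.1, 148.0] [-0.1667, -0.0007, 0.0399]
0.01 [ 0.4181 -0.3957  0.126 ]
d [70.7, -180.8, 157.7] [-0.1667, -0.0007, 0.0399]
0.007 [ 0.4181 -0.3957  0.123 ]
d [71.5, -181.0, 160.5] [-0.1667, -0.0007, 0.0399]
```

Emit:
{"api": "carry_out", "payload": {
  "deltas": [
    [0,[5,-22,3],[-0.02,0,0.005]],
    [0,[11,-54,7],[-0.052,0,0.012]],
    [0,[18,-86,12],[-0.085,0,0.02]],
    [0,[24,-118,16],[-0.115,0,0.027]],
    [0,[30,-146,20],[-0.145,0,0.034]],
    [0,[34,-165,22],[-0.163,-0.001,0.039]],
    [0,[35,-171,23],[-0.167,-0.001,0.04]],
    [0,[35,-171,23],[-0.167,-0.001,0.04]],
    [0,[35,-171,23],[-0.167,-0.001,0.04]]
  ]
}}

```text
time_s: 6.35
tcp_pos: [0.42, -0.3939, 0.2667]
eef_rot: [165.5, 14.6, 171.1]
contact_force: [0.3, 0.9, -0.3]
gripper_width: 0.0157
gripper_force: 20.0
```

```bash
python3 place.py; python3 - <<'E'
from h import *
im,d=cap('side'); W=world('side',d); im2,d2=cap('top'); W2=world('top',d2)
cv2.imwrite('pics/c2.png',cv2.resize(np.hstack([im[90:290,270:470,::-1],im2[150:350,310:510,::-1]]),(800,400)))
h=cv2.cvtColor(im,cv2.COLOR_RGB2HSV); q=np.load('grasp.npz')
s=r.get_state(); R0=R.from_euler('xyz',s['eef_rot'],degrees=True).as_matrix()
Rt=R0@q['tr']; foot=s['tcp_pos']+R0@q['tp']; print('foot',foot.round(4))
for X in (W,W2):
    l=(X.reshape(-1,3)-foot)@Rt; k=(l[:,2]>-.03)&(l[:,2]<.10)&(abs(l[:,0])<.045)&(abs(l[:,1])<.02)
    if k.sum()>5: g=l[k]; b=g[g[:,2]<.05]; print(k.sum(),np.percentile(g,[1,50,99],axis=0).round(4),np.percentile(b,[1,50,99],axis=0).round(4) if len(b) else 0)
E
```

```text
[-38.    9.8  -3.3 -20.7 -72.4 -53.5] [ 0.42   -0.3939  0.2667] 0.01566232080167014 [ 0.3  0.9 -0.3]
0.15 [ 0.4181 -0.3957  0.266 ]
d [1.7, -2.0, -0.3] [0.0009, 0.0005, 0.0042]
0.09 [ 0.4181 -0.3957  0.206 ]
d [16.9, -16.5, 55.9] [0.0009, 0.0005, 0.0042]
0.02 [ 0.4181 -0.3957  0.136 ]
d [34.6, -33.4, 121.5] [0.0009, 0.0005, 0.0042]
0.01 [ 0.4181 -0.3957  0.126 ]
d [37.1, -35.8, 130.9] [0.0009, 0.0005, 0.0042]
0.007 [ 0.4181 -0.3957  0.123 ]
d [37.9, -36.5, 133.7] [0.0009, 0.0005, 0.0042]
foot [ 0.4182 -0.3651  0.1512]
447 [[-0.0311 -0.0041  0.0016]
 [-0.0029  0.0037  0.042 ]
 [ 0.0301  0.0095  0.0983]] [[-0.0315 -0.003   0.0012]
 [-0.0016  0.0034  0.0253]
 [ 0.0307  0.0089  0.0492]]
265 [[-0.0315  0.0006  0.0014]
 [ 0.0011  0.0039  0.0264]
 [ 0.0297  0.0066  0.0549]] [[-0.0315  0.0006  0.0013]
 [ 0.0006  0.0039  0.0257]
 [ 0.0298  0.0065  0.0492]]
```

View pics/c2.png

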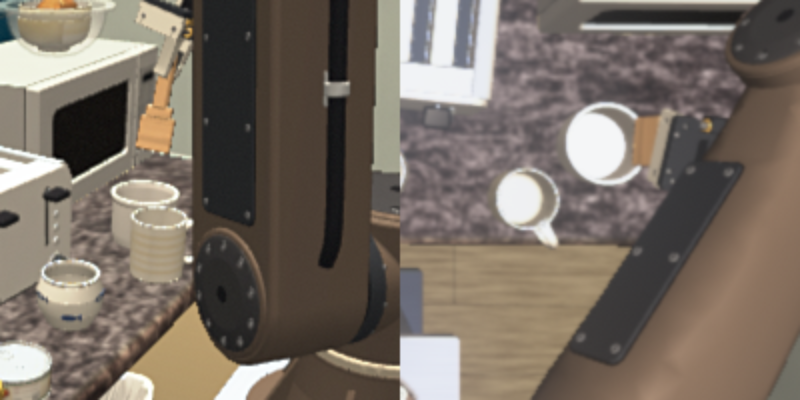

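```bash
sed -i 's/radians(14)/radians(20)/; s/\.020\*ey/.007*ey/; s/(.15,.09,.02,.010,.007)/(.12,.07,.03,.013,.0085)/' place.py; python3 place.py
```

```text
[-38.    9.7  -3.3 -20.7 -72.4 -53.5] [ 0.4201 -0.3938  0.2672] 0.01584835410613012 [ 0.3  1.9 -0.4]
0.12 [ 0.4182 -0.3946  0.2324]
d [10.6, -9.4, 31.9] [-0.1004, 0.0009, 0.0324]
0.07 [ 0.4182 -0.3946  0.1824]
d [23.2, -21.5, 78.7] [-0.1004, 0.0009, 0.0324]
0.03 [ 0.4182 -0.3946  0.1424]
d [33.4, -31.1, 116.2] [-0.1004, 0.0009, 0.0324]
0.013 [ 0.4182 -0.3946  0.1254]
d [37.7, -35.2, 132.1] [-0.1004, 0.0009, 0.0324]
0.0085 [ 0.4182 -0.3946  0.1209]
d [38.8, -36.3, 136.3] [-0.1004, 0.0009, 0.0324]
```

Emit:
{"api": "carry_out", "payload": {
  "deltas": [
    [0,[3,-3,10],[-0.03,0,0.01]],
    [0,[7,-6,21],[-0.07,0.001,0.022]],
    [0,[11,-9,32],[-0.1,0.001,0.032]],
    [0,[16,-14,50],[-0.1,0.001,0.032]],
    [0,[21,-19,70],[-0.1,0.001,0.032]],
    [0,[26,-24,88],[-0.1,0.001,0.032]],
    [0,[30,-28,105],[-0.1,0.001,0.032]],
    [0,[34,-32,118],[-0.1,0.001,0.032]],
    [0,[37,-34,127],[-0.1,0.001,0.032]],
    [0,[38,-35,132],[-0.1,0.001,0.032]],
    [0,[38,-35,132],[-0.1,0.001,0.032]],
    [0,[38,-35,132],[-0.1,0.001,0.032]]
  ]
}}

```text
time_s: 7.65
tcp_pos: [0.4175, -0.3958, 0.1254]
eef_rot: [159.4, 14.1, 169.2]
contact_force: [-0.2, 0.1, -0.2]
gripper_width: 0.0161
gripper_force: 20.0
```

```bash
python3 place.py; python3 - <<'E'
from h import *
im,d=cap('side'); im2,d2=cap('top')
cv2.imwrite('pics/c3.png',cv2.resize(np.hstack([im[90:290,270:470,::-1],im2[150:350,310:510,::-1]]),(800,400)))
E
```

```text
[-42.4  19.8  -8.1 -27.7 -64.3 -43.1] [ 0.4175 -0.3958  0.1254] 0.016105981827224194 [-0.2  0.1 -0.2]
0.12 [ 0.4182 -0.3946  0.2324]
d [-26.5, 37.7, -96.6] [-0.0007, 0.0002, -0.0011]
0.07 [ 0.4182 -0.3946  0.1824]
d [-14.3, 20.7, -51.3] [-0.0007, 0.0002, -0.0011]
0.03 [ 0.4182 -0.3946  0.1424]
d [-4.6, 7.0, -14.9] [-0.0007, 0.0002, -0.0011]
0.013 [ 0.4182 -0.3946  0.1254]
d [-0.4, 1.2, 0.5] [-0.0007, 0.0002, -0.0011]
0.0085 [ 0.4182 -0.3946  0.1209]
d [0.7, -0.4, 4.6] [-0.0007, 0.0002, -0.0011]
```

View pics/c3.png

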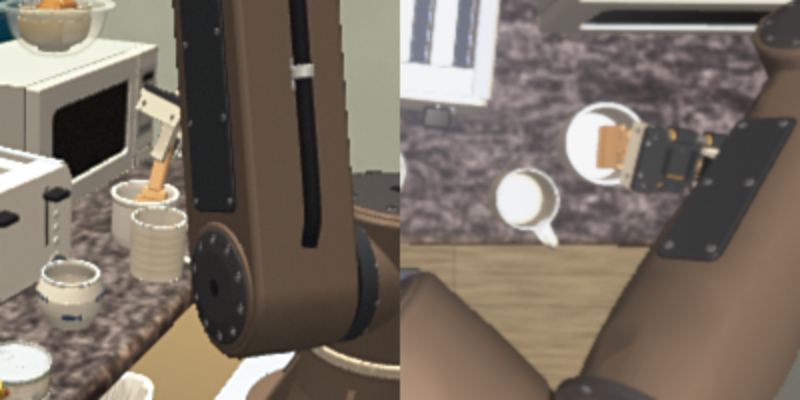

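The turner is inside the crock (side half 157,190; top half 612,150) with no contact force. Next come the last few millimetres down.

Emit:
{"api": "carry_out", "payload": {
  "deltas": [
    [0,[0.3,-0.5,1.5],[0,0,0]],
    [0,[0.6,-0.8,2.5],[0,0,0]],
    [0,[0.9,-1.2,3.5],[0,0,0]],
    [0,[0.9,-1.2,3.5],[0,0,0]]
  ]
}}

```text
time_s: 8.15
tcp_pos: [0.4172, -0.3953, 0.1208]
eef_rot: [159.3, 14.0, 169.2]
contact_force: [0.3, 0.1, -1.3]
gripper_width: 0.0156
gripper_force: 20.0
```

Emit:
{"api": "carry_out", "payload": {
  "deltas": [
    [0,[0.2,-0.3,1],[0,0,0]],
    [0,[0.2,-0.3,1],[0,0,0]]
  ]
}}

```text
time_s: 8.35
tcp_pos: [0.4173, -0.3955, 0.1205]
eef_rot: [159.4, 14.1, 169.2]
contact_force: [-1.1, 0.3, 4.4]
gripper_width: 0.0163
gripper_force: 20.0
```

Emit:
{"api": "carry_out", "payload": {
  "deltas": [
    [0,[0,0,0],[0,0,0]],
    [0,[0,0,0],[0,0,0]],
    [0.2,[0,0,0],[0,0,0]],
    [0.22,[0,0,0],[0,0,0]],
    [0.24,[0,0,0],[0,0,0]],
    [0.27,[0,0,0],[0,0,0]],
    [0.31,[0,0,0],[0,0,0]],
    [0.36,[0,0,0],[0,0,0]],
    [0.42,[0,0,0],[0,0,0]],
    [0.5,[0,0,0],[0,0,0]],
    [0.5,[0,0,0],[0,0,0]],
    [0.5,[0,0,0],[0,0,0]]
  ],
  "squeeze": 4
}}

```text
time_s: 9.55
tcp_pos: [0.4174, -0.3953, 0.1199]
eef_rot: [159.3, 14.0, 169.2]
contact_force: [-0.0, 0.2, 0.3]
gripper_width: 0.0436
gripper_force: 0.0
```

```bash
python3 - <<'E'
from h import *
s=r.get_state(); print(s['gripper_width'],s['gripper_force'],s['contact_force'])
im,d=cap('side'); im2,d2=cap('top')
cv2.imwrite('pics/c4.png',cv2.resize(np.hstack([im[140:260,300:420,::-1],im2[170:290,350:470,::-1]]),(800,400),interpolation=2))
E
```

```text
0.04359708249960407 0.0 [-0.02942604  0.15384203  0.27980094]
```

View pics/c4.png

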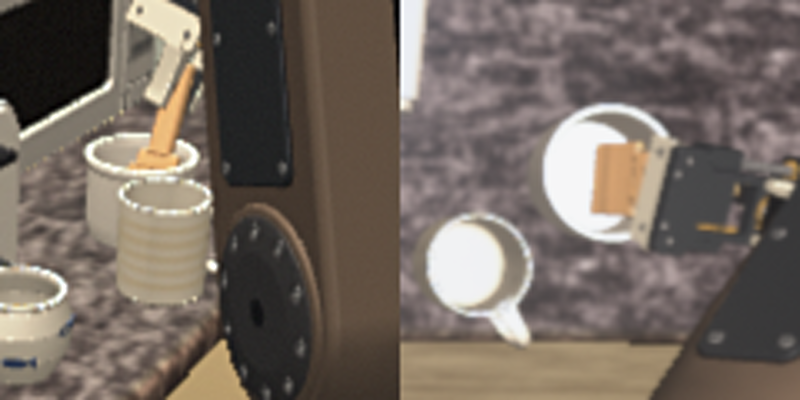

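The turner now leans on the crock's rim (side half 170,120; top half 620,175), released, with the crock unmoved. I back out along the tool axis.

Emit:
{"api": "carry_out", "payload": {
  "deltas": [
    [0.5,[0,0,-8],[0,0,0]],
    [0.5,[0,0,-22],[0,0,0]],
    [0.5,[0,0,-40],[0,0,0]],
    [0.5,[0,0,-60],[0,0,0]],
    [0.5,[0,0,-82],[0,0,0]],
    [0.5,[0,0,-105],[0,0,0]],
    [0.5,[0,0,-125],[0,0,0]],
    [0.3,[0,0,-135],[0,0,0]],
    [0,[0,0,-138],[0,0,0]],
    [0,[0,0,-138],[0,0,0]]
  ],
  "squeeze": 20
}}

```text
time_s: 10.65
tcp_pos: [0.3773, -0.4373, 0.2453]
eef_rot: [159.3, 14.1, 169.2]
contact_force: [-0.5, 0.7, -0.4]
gripper_width: 0.0253
gripper_force: 0.0
```

```bash
cat > lev.py <<'E'
from h import *
s=r.get_state(); print(s['joints'].round(1),s['tcp_pos'].round(4),s['gripper_width'],s['contact_force'].round(1))
Rm=tool(30,1); B=O-.117*ex+.064*ey
print('local now',((s['tcp_pos']-O)@np.stack([ex,ey,ez],1)).round(4))
for p in(B+[-.03,-.15,.30],B+[0,0,.26],B+[0,0,.19],B+[0,0,.163],B+[0,0,.089]): print(p.round(4)); delta(p,Rm,s)
E
python3 lev.py; python3 - <<'E'
from h import *
im,d=cap('top'); np.save('topr.npy',world('top',d)); cv2.imwrite('pics/topr.png',im[:,:,::-1])
T=world('top',d)[190:255,385:445].reshape(-1,3); k=(T[:,2]>.09)&(T[:,2]<.2); g=T[k]; print(len(g)and(g.min(0).round(3),g.max(0).round(3)))
E
```

```text
[-47.7  15.3   1.4 -25.2 -79.1 -45. ] [ 0.3773 -0.4373  0.2453] 0.025293652137491972 [-0.5  0.7 -0.4]
local now [-0.1572 -0.3876  0.2453]
[ 0.4307 -0.1417  0.3   ]
d [-10.3, 300.1, 55.6] [0.3231, -0.2592, -0.1353]
[0.4607 0.0083 0.26  ]
d [-1.9, 429.4, 146.2] [0.3231, -0.2592, -0.1353]
[0.4607 0.0083 0.19  ]
d [15.1, 405.4, 209.7] [0.3231, -0.2592, -0.1353]
[0.4607 0.0083 0.163 ]
d [21.7, 396.2, 234.2] [0.3231, -0.2592, -0.1353]
[0.4607 0.0083 0.089 ]
d [39.7, 370.9, 301.4] [0.3231, -0.2592, -0.1353]
(array([ 0.331, -0.41 ,  0.09 ]), array([ 0.47 , -0.268,  0.155]))
```

Emit:
{"api": "carry_out", "payload": {
  "deltas": [
    [0,[-1,20,3],[0.02,-0.015,-0.008]],
    [0,[-3,55,8],[0.055,-0.045,-0.02]],
    [0,[-5,92,14],[0.1,-0.08,-0.04]],
    [0,[-6,130,22],[0.14,-0.11,-0.06]],
    [0,[-7,168,29],[0.18,-0.145,-0.075]],
    [0,[-8,206,36],[0.22,-0.18,-0.09]],
    [0,[-9,244,44],[0.26,-0.21,-0.11]],
    [0,[-10,282,52],[0.3,-0.24,-0.125]],
    [0,[-9,318,66],[0.323,-0.259,-0.135]],
    [0,[-8,350,88],[0.323,-0.259,-0.135]],
    [0,[-6,380,110],[0.323,-0.259,-0.135]],
    [0,[-4,405,128],[0.323,-0.259,-0.135]]
  ]
}}

```text
time_s: 11.9
tcp_pos: [0.4519, -0.0312, 0.2711]
eef_rot: [179.9, 30.1, 174.5]
contact_force: [2.0, -1.1, 0.1]
gripper_width: 0.0004
gripper_force: 0.0
```

Emit:
{"api": "carry_out", "payload": {
  "deltas": [
    [0,[0,0,0],[0,0,0]],
    [0,[0,0,0],[0,0,0]]
  ]
}}

```text
time_s: 12.1
tcp_pos: [0.4522, -0.0311, 0.2702]
eef_rot: [-179.9, 29.9, 174.9]
contact_force: [-0.6, -1.0, 0.2]
gripper_width: 0.0002
gripper_force: 0.0
```

```bash
python3 lev.py
```

```text
[  35.6  -23.7  -54.2   30.4  -40.2 -150.9] [ 0.4522 -0.0311  0.2702] 0.00021631401112145887 [-0.6 -1.   0.2]
local now [-0.1217  0.0239  0.2702]
[ 0.4307 -0.1417  0.3   ]
d [-4.8, -112.1, -31.5] [0.0018, -0.0025, 0.0056]
[0.4607 0.0083 0.26  ]
d [0.8, 40.1, 11.2] [0.0018, -0.0025, 0.0056]
[0.4607 0.0083 0.19  ]
d [35.6, 40.2, 71.9] [0.0018, -0.0025, 0.0056]
[0.4607 0.0083 0.163 ]
d [49.1, 40.2, 95.3] [0.0018, -0.0025, 0.0056]
[0.4607 0.0083 0.089 ]
d [85.9, 40.3, 159.5] [0.0018, -0.0025, 0.0056]
```

Emit:
{"api": "carry_out", "payload": {
  "deltas": [
    [0,[0,15,4],[0,0,0]],
    [0,[1,34,10],[0.001,-0.001,0.004]],
    [0,[8,40,24],[0.002,-0.002,0.005]],
    [0,[17,40,40],[0.002,-0.002,0.005]],
    [0,[26,40,55],[0.002,-0.002,0.005]],
    [0,[33,40,67],[0.002,-0.002,0.005]],
    [0,[36,40,72],[0.002,-0.002,0.005]],
    [0,[36,40,72],[0.002,-0.002,0.005]],
    [0,[36,40,72],[0.002,-0.002,0.005]]
  ]
}}

```text
time_s: 13.0
tcp_pos: [0.4742, 0.004, 0.215]
eef_rot: [179.6, 28.0, 174.1]
contact_force: [-0.5, -0.1, 0.4]
gripper_width: 0.0005
gripper_force: 0.0
```

```bash
python3 lev.py;  python3 - <<'E'
from h import *
im,d=cap('side'); im2,d2=cap('top')
cv2.imwrite('pics/c5.png',cv2.resize(np.hstack([im[110:260,180:330,::-1],im2[130:280,240:390,::-1]]),(800,400),interpolation=2))
E
```

```text
[  35.   -15.8  -58.2   36.3  -30.6 -159.6] [0.4742 0.004  0.215 ] 0.00045139055862378446 [-0.5 -0.1  0.4]
local now [-0.1032  0.061   0.215 ]
[ 0.4307 -0.1417  0.3   ]
d [-14.8, -148.8, -89.4] [0.0036, -0.0357, -0.0056]
[0.4607 0.0083 0.26  ]
d [-8.9, 3.2, -46.3] [0.0036, -0.0357, -0.0056]
[0.4607 0.0083 0.19  ]
d [23.9, 2.8, 15.6] [0.0036, -0.0357, -0.0056]
[0.4607 0.0083 0.163 ]
d [36.6, 2.6, 39.4] [0.0036, -0.0357, -0.0056]
[0.4607 0.0083 0.089 ]
d [71.3, 2.2, 104.8] [0.0036, -0.0357, -0.0056]
```

View pics/c5.png

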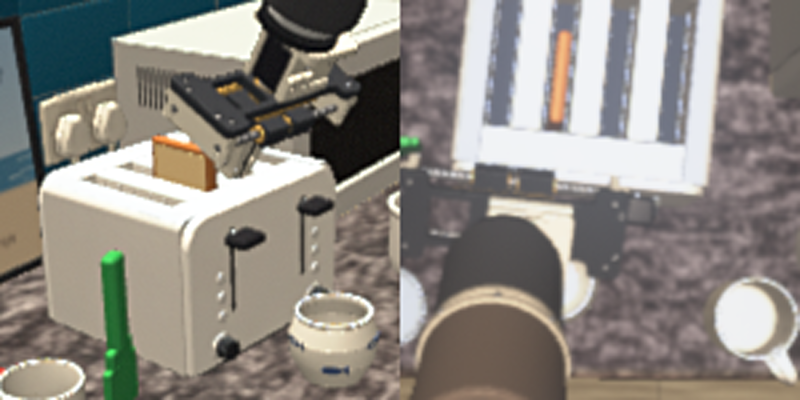

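The crop shows the shut gripper at the toaster's front edge (side half 235,160), stuck short of pad1 (245,237): joint 3 is at its range limit with the 30° lean. I will fit the arm's kinematics from the logged states and choose a reachable lean.

```bash
cat > kin.py <<'E'
from h import *
from scipy.optimize import least_squares
import itertools
D=[([-53.337,20.546,.682,0,-70.136,-16.507],[.233,-.634,.227],[180,0,-159.85]),
([-7.3,-.5,-14.4,-.9,-63.8,-83.0],[.4966,-.2515,.3164],[-179.3,12.3,179.5]),
([6.5,3.3,-24.3,4.2,-47.7,-104.4],[.5686,-.1478,.2315],[180,15,174.5]),
([-8.6,-4.9,-18.2,-5.4,-62,-85.7],[.4624,-.2314,.3093],[175.7,14.9,173.2]),
([-38,9.8,-3.3,-20.7,-72.4,-53.5],[.42,-.3939,.2667],[165.5,14.6,171.1]),
([-42.4,19.8,-8.1,-27.7,-64.3,-43.1],[.4175,-.3958,.1254],[159.4,14.1,169.2]),
([-47.7,15.3,1.4,-25.2,-79.1,-45.0],[.3773,-.4373,.2453],[159.3,14.1,169.2]),
([35.6,-23.7,-54.2,30.4,-40.2,-150.9],[.4522,-.0311,.2702],[-179.9,29.9,174.9]),
([35.,-15.8,-58.2,36.3,-30.6,-159.6],[.4742,.004,.215],[179.6,28.0,174.1])]
Rx,Ry,Rz=[(lambda a,c=c:R.from_euler(c,a,degrees=True)) for c in 'xyz']
def fk(q,p,s4,s6):
    a1,d1,a2x,a2z,a3x,a3z,oy,L,c6,oz=p
    A=Rz(q[0]); P=A.apply([a1,0,d1]); A=A*Ry(q[1]); P=P+A.apply([a2x,0,a2z]); A=A*Ry(-q[2]); P=P+A.apply([a3x,0,a3z])
    A=A*Rx(s4*q[3])*Ry(-q[4]); P=P+A.apply([L,oy,oz]); A=A*Rx(s6*q[5]+c6)
    M=A.as_matrix()@np.array([[0,0,1.],[0,1,0],[-1,0,0]])   # tool z = link x
    return P,M
def res(p,s4,s6):
    o=[]
    for q,t,e in D:
        P,M=fk(q,p,s4,s6); E=R.from_euler('xyz',e,degrees=True).as_matrix()
        o+=[(P-t)*1000,R.from_matrix(E.T@M).as_rotvec()*200]
    return np.concatenate(o)
best=None
for s4,s6,c in itertools.product((1,-1),(1,-1),(0,90,180,270)):
    f=least_squares(res,[0,.3,0,.5,.5,0,-.15,.25,c,0],args=(s4,s6),loss='soft_l1',x_scale=[.1]*8+[30,.1])
    if best is None or f.cost<best[0]: best=(f.cost,f.x,s4,s6)
print(best,np.abs(res(*best[1:])).max()); np.savez('kin.npz',p=best[1],s=best[2:])
lo=np.array([-176.03,-82.01,-58.28,-173.87,-174.79,-173.66]); hi=np.array([176.03,121.73,71.71,95.51,-.11,173.66])
def ik(t,M,q0):
    g=lambda q:np.r_[(fk(q,*best[1:])[0]-t)*1000,R.from_matrix(M.T@fk(q,*best[1:])[1]).as_rotvec()*300]
    f=least_squares(g,np.clip(q0,lo+.1,hi-.1),bounds=(lo,hi),x_scale=30.); return f.x,np.abs(f.fun).max()
if __name__=='__main__':
    rng=np.random.default_rng(0)
    for lean in(20,25,30):
      for side in(-25,0,25):
        B=O-.118*ex+.064*ey; M=R.from_rotvec(np.radians(side)*ex).as_matrix()@tool(lean,1); sols=[]
        for sg in(1,-1):
          Ms=M@np.diag([sg,sg,1.])
          for q0 in [D[-1][0]]+list(rng.uniform(lo,hi,(14,6))):
            q,e=ik(B+[0,0,.089],Ms,q0)
            if e<1:
              q2,e2=ik(B+[0,0,.17],Ms,q)
              if e2<1 and not any(np.abs(q-k).max()<2 for k in sols): sols.append(q); print(lean,side,sg,q.round(0),q2.round(0))
E
timeout 500 python3 kin.py
```

```text
(np.float64(1.5455244795582994), array([ 2.74233072e-04,  1.99489675e-01,  2.91709150e-04,  6.00880963e-01,
        4.63704149e-01, -1.44282569e-05, -1.91565899e-01,  3.77990994e-01,
       -8.99882416e+01, -6.26284131e-04]), -1, -1) 0.6839329164481933
20 25 1 [  3.   3. -37. -40. -32. -72.] [  7.  -6. -35. -30. -39. -87.]
20 25 -1 [  3.   3. -37. -40. -32. 108.] [  7.  -6. -35. -30. -39.  93.]
25 25 1 [  3.   1. -39. -44. -27. -68.] [ 10.  -9. -39. -29. -32. -89.]
25 25 -1 [  3.   1. -39. -44. -27. 112.] [ 10.  -9. -39. -29. -32.  91.]
30 25 1 [  2.  -0. -41. -51. -22. -61.] [ 14. -12. -44. -27. -23. -94.]
30 25 -1 [  2.  -0. -41. -51. -22. 119.] [ 14. -12. -44. -27. -23.  86.]
```

```bash
sed -i 's/^best=None/Z=np.load("kin.npz"); best=(0,Z["p"],*map(int,Z["s"]))\ndef _fit():\n  best=None/; s/^for s4,s6,c/def _f2():\n  for s4,s6,c/; s/^print(best,np/def _f3():\n  print(best,np/' kin.py
cat > opt.py <<'E'
from kin import *
def box(x,y,z,n=9):
    return np.stack(np.meshgrid(np.linspace(*x,n),np.linspace(*y,n),np.linspace(*z,n)),-1).reshape(-1,3)
body=box((-.039,.039),(-.0965,.0965),(-.20,-.066),13); fing=box((-.011,.011),(-.021,.021),(-.066,0),9)
obs=[((-.101,.119),(-.1225,.1225),(0,.179)),((-.133,-.101),(-.076,-.040),(.142,.155)),((-.066,.025),(.018,.038),(.17,.222))]
F=np.stack([ex,ey,ez],1)
def sd(P,b):
    lo_,hi_=np.array(b).T; d=np.maximum(lo_-P,P-hi_); return np.linalg.norm(np.maximum(d,0),axis=1)+np.minimum(d.max(1),0)
pot=(np.array([.379,-.039,.0])-O)@F
out=[]
for lean in(15,20,25,30,35):
  for side in(8,12,16,20,25):
    for yaw_ in(-25,-15,-8,0,8,15,25):
      for yy in(.054,.064,.074):
        M=R.from_rotvec(np.radians(side)*ex).as_matrix()@tool(lean,1)@R.from_euler('z',yaw_,degrees=True).as_matrix()
        Ml=F.T@M; tipc=np.array([[sx*.0095,sy*.021,0] for sx in(1,-1) for sy in(1,-1)])@Ml.T
        low=tipc[tipc[:,2].argmin()]
        # put lowest corner at pad x -.122
        T=np.array([-.122-low[0],yy,0]); cy=yy+low[1]
        if not .044<cy<.072: continue
        m=9
        for zt in(.085,.12,.155):
            c=T+[0,0,zt-low[2]]
            for pts in(body,fing):
                W=pts@Ml.T+c
                for b in obs: m=min(m,sd(W,b).min())
                m=min(m,np.hypot(*(np.hypot(W[:,0]-pot[0],W[:,1]-pot[1])-.046,W[:,2]-.075)).min() if ((np.hypot(W[:,0]-pot[0],W[:,1]-pot[1])<.05)&(W[:,2]<.08)).any() else 9)
        out.append((m,lean,side,yaw_,yy,T,low,cy,M))
out.sort(key=lambda o:-o[0]); n=0
for m,lean,side,yw,yy,T,low,cy,M in out:
    if m<.003 or n>9: break
    w=lambda z:O+F@(T+[0,0,z-low[2]])
    q,e=ik(w(.085),M,[3,1,-39,-44,-27,-68])
    if e>1: continue
    q2,e2=ik(w(.175),M,q)
    if e2>1: continue
    n+=1; print(round(m*1000,1),lean,side,yw,yy,'T',T.round(4),'low',low.round(4),q.round(0),q2.round(0),flush=True)
E
timeout 560 python3 opt.py
cat > opt2.py <<'E'
import re
src=open('opt.py').read().split('out=[]')[0]; exec(src)
out=[]; cache={}
for w in(.0,.044):
 for sgn in((0,) if w==0 else (1,-1)):
  fb=[box((-.011,.011),(w,w+.021),(-.066,0),7),box((-.011,.011),(-w-.021,-w),(-.066,0),7)]
  ft=[[sx*.0095,y,0] for sx in(1,-1) for y in((-.021,.021) if w==0 else (sgn*w,sgn*(w+.021)))]
  for lean in(10,15,20,25,30,35):
   for side in(-25,-15,-8,0,8,15,22,30):
    if sgn*side>0: continue
    for yaw_ in(-30,-20,-10,0,10,20,30):
     M=R.from_rotvec(np.radians(side)*ex).as_matrix()@tool(lean,1)@R.from_euler('z',yaw_,degrees=True).as_matrix(); Ml=F.T@M
     tc=np.array(ft)@Ml.T; low=tc[tc[:,2].argmin()]; cen=tc.mean(0)
     for dx in(-.121,-.125):
      T=np.array([dx-low[0],.058-cen[1],-low[2]]); cy=T[1]+low[1]
      if not .043<cy<.073: continue
      m=9
      for zt in(.085,.12,.155):
       W=np.vstack([body]+fb)@Ml.T+T+[0,0,zt]
       for b in obs: m=min(m,sd(W,b).min())
      out.append((m,w,sgn,lean,side,yaw_,dx,T,M))
out.sort(key=lambda o:-o[0]); print(len(out),out[0][0]); n=0
for m,w,sgn,lean,side,yw,dx,T,M in out:
    if m<.003 or n>11: break
    g=lambda z:O+F@(T+[0,0,z]); ok=False
    for q0 in([3,1,-39,-44,-27,-68],[35,-15,-55,36,-30,-150],[20,0,-50,0,-40,-110]):
        q,e=ik(g(.085),M,q0)
        if e<1:
            q2,e2=ik(g(.175),M,q)
            if e2<1: ok=True; break
    if not ok: continue
    n+=1; print(round(m*1000,1),w,sgn,lean,side,yw,dx,'T',T.round(4),q.round(0),q2.round(0),flush=True)
E
timeout 570 python3 opt2.py
```

```text
946 0.009457167161717434
7.3 0.044 -1 30 30 -20 -0.125 T [-0.1365  0.107   0.0264] [  5.  -4. -42. -53. -24. -45.] [ 22. -18. -46. -23. -23. -87.]
7.2 0.044 -1 35 30 0 -0.125 T [-0.1172  0.1052  0.0372] [  4.  -4. -41. -58. -21. -59.] [  30.  -20.  -58.    1.   -7. -137.]
7.0 0.044 -1 30 30 -30 -0.125 T [-0.146   0.1057  0.02  ] [  4.  -4. -42. -55. -25. -32.] [ 24. -19. -48. -22. -21. -80.]
6.5 0.044 -1 30 30 -10 -0.125 T [-0.1267  0.1068  0.032 ] [  6.  -4. -41. -52. -25. -57.] [ 20. -16. -44. -25. -24. -94.]
6.2 0.044 -1 30 30 0 -0.125 T [-0.1168  0.1052  0.0366] [  5.  -3. -40. -51. -25. -68.] [  18.  -15.  -41.  -27.  -26. -101.]
5.4 0.044 -1 25 22 0 -0.125 T [-0.1164  0.1085  0.0281] [  26.   -5.  -50.  -18.  -13. -110.] [  28.  -15.  -46.   -7.  -26. -123.]
5.4 0.044 -1 25 30 0 -0.125 T [-0.1164  0.1052  0.036 ] [  5.  -2. -37. -46. -30. -72.] [ 12. -12. -36. -32. -36. -93.]
4.5 0.044 -1 35 30 10 -0.125 T [-0.1081  0.1018  0.0414] [  3.  -4. -40. -58. -22. -70.] [  27.  -19.  -52.  -11.  -12. -132.]
3.6 0.044 -1 25 22 -10 -0.125 T [-0.1268  0.1093  0.0238] [  28.   -6.  -52.  -15.  -11. -105.] [  30.  -16.  -48.   -5.  -25. -116.]
3.6 0.044 -1 25 30 -10 -0.125 T [-0.1268  0.1065  0.0321] [  6.  -2. -38. -47. -30. -61.] [ 13. -13. -37. -31. -35. -84.]
3.3 0.044 -1 30 30 -20 -0.121 T [-0.1325  0.107   0.0264] [  5.  -4. -41. -53. -25. -45.] [ 21. -17. -45. -25. -23. -85.]
3.2 0.044 -1 35 30 0 -0.121 T [-0.1132  0.1052  0.0372] [  4.  -4. -41. -59. -22. -59.] [  30.  -20.  -57.   -1.   -8. -134.]
```

```bash
cat > chk.py <<'E'
exec(open('opt.py').read().split('out=[]')[0])
import sys
M=R.from_rotvec(np.radians(30)*ex).as_matrix()@tool(30,1); T=np.array([-.1168,.1052,.0366])
tgt=lambda z,back=0:O+F@(T+[-back,0,z])
if __name__=='__main__':
    A=np.vstack([np.load('top0.npy').reshape(-1,3),np.load('side0.npy').reshape(-1,3)]); A=A[np.isfinite(A).all(1)]
    L=(A-O)@F; k=(A[:,2]>.012)&(A[:,2]<.45)&(A[:,0]>.3)&(A[:,1]>-.25)&(A[:,1]<.4)&(A[:,0]<.8)
    k&=~((L[:,0]>-.15)&(L[:,0]<.125)&(abs(L[:,1])<.127)); A=A[k]
    w=.044; hb=[((-.039,.039),(-.0965,.0965),(-.2,-.066)),((-.011,.011),(w,w+.021),(-.066,0)),((-.011,.011),(-w-.021,-w),(-.066,0))]
    for z in(.085,.12,.155,.2,.25):
        P=(A-tgt(z))@M; print(z,[(round(sd(P,b).min()*1000),A[sd(P,b).argmin()].round(3).tolist()) for b in hb])
    g=A[(A[:,2]>.1)&(A[:,1]>.05)&(A[:,1]<.2)&(A[:,0]<.62)]; print('tall left',len(g),len(g) and (g.min(0),g.max(0)))
    s=r.get_state(); R0=R.from_euler('xyz',s['eef_rot'],degrees=True); Rd=(R0.inv()*R.from_matrix(M)).as_rotvec()
    p0=s['tcp_pos']; q=s['joints']; up=np.array([.43,.0,.30]); 
    via=[(p0,0),(np.array([.44,.0,.30]),.3),(tgt(.23,.02),1),(tgt(.175),1),(tgt(.085),1)]
    for (a,fa),(b,fb) in zip(via,via[1:]):
        for t in(.25,.5,.75,1):
            q,e=ik(a+t*(b-a),(R0*R.from_rotvec(Rd*(fa+t*(fb-fa)))).as_matrix(),q); print((a+t*(b-a)).round(3),q.round(0),round(e,2))
    for b,fb in via: print(fb,(R0.inv().apply(b-p0)*1000).round(1),(Rd*fb).round(3))
E
python3 chk.py
```

```text
0.085 [(36, [0.412, -0.055, 0.078]), (37, [0.512, 0.12, 0.158]), (36, [0.415, -0.025, 0.077])]
0.12 [(68, [0.412, -0.055, 0.078]), (48, [0.511, 0.125, 0.165]), (59, [0.41, -0.016, 0.078])]
0.155 [(101, [0.412, -0.055, 0.078]), (73, [0.511, 0.125, 0.165]), (87, [0.41, -0.016, 0.078])]
0.2 [(144, [0.348, -0.06, 0.083]), (108, [0.511, 0.125, 0.165]), (128, [0.41, -0.016, 0.078])]
0.25 [(192, [0.348, -0.06, 0.083]), (152, [0.511, 0.125, 0.165]), (156, [0.516, 0.122, 0.167])]
tall left 328 (array([0.50512924, 0.1179411 , 0.10024486]), array([0.52459031, 0.14747589, 0.16841811]))
[0.466 0.003 0.236] [  36.  -19.  -56.   31.  -34. -155.] 0.0
[0.457 0.002 0.258] [  37.  -22.  -53.   26.  -37. -152.] 0.0
[0.449 0.001 0.279] [  37.  -25.  -50.   22.  -41. -149.] 0.0
[0.44 0.   0.3 ] [  37.  -27.  -48.   19.  -44. -146.] 0.0
[0.441 0.013 0.292] [  35.  -27.  -48.   14.  -39. -143.] 0.0
[0.442 0.026 0.283] [  33.  -27.  -48.    8.  -35. -138.] 0.0
[0.444 0.038 0.275] [  30.  -26.  -46.   -1.  -31. -131.] 0.0
[0.445 0.051 0.267] [  25.  -24.  -43.  -14.  -30. -119.] 0.0
[0.45  0.051 0.253] [  23.  -22.  -43.  -17.  -29. -115.] 0.0
[0.455 0.05  0.239] [  21.  -20.  -43.  -20.  -28. -111.] 0.0
[0.46  0.05  0.225] [  20.  -17.  -42.  -23.  -27. -106.] 0.0
[0.465 0.049 0.212] [  18.  -15.  -41.  -27.  -26. -101.] 0.0
[0.465 0.049 0.189] [ 15. -13. -41. -32. -25. -94.] 0.0
[0.465 0.049 0.167] [ 13. -10. -41. -38. -24. -86.] 0.0
[0.465 0.049 0.144] [  9.  -7. -40. -45. -25. -77.] 0.0
[0.465 0.049 0.122] [  5.  -3. -40. -51. -25. -68.] 0.0
0 [0. 0. 0.] [-0. -0.  0.]
0.3 [-10.2  -7.2 -90.6] [-0.136 -0.01   0.075]
1 [  5.8  44.  -60.9] [-0.454 -0.034  0.249]
1 [13.9 43.7 -3. ] [-0.454 -0.034  0.249]
1 [56.2 43.2 76.5] [-0.454 -0.034  0.249]
```

Emit:
{"api": "carry_out", "payload": {
  "deltas": [
    [0,[-3,-1,-15],[0,0,0]],
    [0,[-6,-2,-35],[-0.03,-0.002,0.015]],
    [0,[-8,-4,-55],[-0.07,-0.005,0.037]],
    [0,[-10,-6,-75],[-0.1,-0.007,0.056]],
    [0.3,[-10,-7,-88],[-0.136,-0.01,0.075]],
    [1,[-10,-7,-91],[-0.136,-0.01,0.075]],
    [1,[-10,-7,-91],[-0.136,-0.01,0.075]],
    [1,[-10,-7,-91],[-0.136,-0.01,0.075]],
    [1,[-10,-7,-91],[-0.136,-0.01,0.075]]
  ]
}}

```text
time_s: 14.0
tcp_pos: [0.4397, 0.0002, 0.2989]
eef_rot: [169.6, 28.0, 169.4]
contact_force: [-0.6, -0.3, -0.3]
gripper_width: 0.035
gripper_force: 0.0
```

```bash
cat > go.py <<'E'
from chk import *
s=r.get_state(); print(s['joints'].round(1),s['tcp_pos'].round(4),'loc',((s['tcp_pos']-O)@F-T).round(4),s['gripper_width'],s['contact_force'].round(1))
for z,b in((.23,.02),(.175,0),(.157,0),(.085,0),(.083,0)): print(z,end=' '); delta(tgt(z,b),M,s)
E
python3 go.py
```

```text
[  37.2  -26.9  -47.9   18.8  -43.5 -146. ] [4.397e-01 2.000e-04 2.989e-01] loc [-0.0203 -0.0512  0.2623] 0.03500792848297363 [-0.6 -0.3 -0.3]
0.23 d [19.0, 45.5, 35.2] [-0.3196, -0.0255, 0.1744]
0.175 d [27.2, 36.8, 92.5] [-0.3196, -0.0255, 0.1744]
0.157 d [35.7, 33.9, 108.2] [-0.3196, -0.0255, 0.1744]
0.085 d [69.6, 22.5, 170.7] [-0.3196, -0.0255, 0.1744]
0.083 d [70.5, 22.2, 172.4] [-0.3196, -0.0255, 0.1744]
```

Emit:
{"api": "carry_out", "payload": {
  "deltas": [
    [1,[3,8,6],[-0.06,-0.005,0.033]],
    [1,[7,17,13],[-0.12,-0.01,0.066]],
    [1,[11,26,20],[-0.19,-0.015,0.104]],
    [1,[15,36,28],[-0.25,-0.02,0.136]],
    [1,[19,45,35],[-0.32,-0.026,0.174]],
    [1,[21,43,48],[-0.32,-0.026,0.174]],
    [1,[23,41,62],[-0.32,-0.026,0.174]],
    [1,[25,39,76],[-0.32,-0.026,0.174]],
    [1,[27,37,88],[-0.32,-0.026,0.174]],
    [1,[27,37,92],[-0.32,-0.026,0.174]],
    [1,[27,37,92],[-0.32,-0.026,0.174]]
  ]
}}

```text
time_s: 15.1
tcp_pos: [0.4651, 0.0492, 0.2121]
eef_rot: [146.3, 25.6, 158.3]
contact_force: [-0.1, 0.4, 0.3]
gripper_width: 0.088
gripper_force: 0.0
```

```bash
python3 go.py;  python3 - <<'E'
from h import *
im,d=cap('side'); im2,d2=cap('top')
cv2.imwrite('pics/c6.png',cv2.resize(np.hstack([im[110:260,180:330,::-1],im2[130:280,210:360,::-1]]),(800,400),interpolation=2))
E
```

```text
[  17.7  -15.1  -41.5  -27.1  -26.2 -101.1] [0.4651 0.0492 0.2121] loc [ 2.000e-04 -1.000e-04  1.755e-01] 0.08799324061299789 [-0.1  0.4  0.3]
0.23 d [-6.0, 27.3, -50.9] [0.0002, -0.0002, -0.0012]
0.175 d [0.5, -0.2, 0.3] [0.0002, -0.0002, -0.0012]
0.157 d [8.2, -9.2, 13.8] [0.0002, -0.0002, -0.0012]
0.085 d [39.4, -45.2, 67.8] [0.0002, -0.0002, -0.0012]
0.083 d [40.2, -46.3, 69.3] [0.0002, -0.0002, -0.0012]
```

View pics/c6.png

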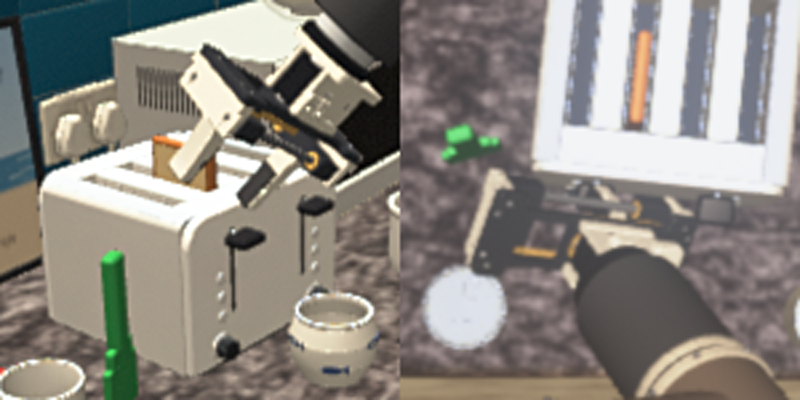

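The crop shows the lower finger's tip (side half 245,203) straight above the left pad (245,237), with the gripper body clear of the slice, the right pad and the green utensil. Next I press down.

Emit:
{"api": "carry_out", "payload": {
  "deltas": [
    [1,[3,-3,5],[0,0,0]],
    [1,[6,-7,10],[0,0,0]],
    [1,[9,-10,15],[0,0,0]],
    [1,[12,-13,20],[0,0,0]],
    [1,[15,-17,25],[0,0,0]],
    [1,[15,-17,25],[0,0,0]]
  ]
}}

```text
time_s: 15.8
tcp_pos: [0.4647, 0.0497, 0.1794]
eef_rot: [146.1, 25.7, 158.3]
contact_force: [0.4, 0.2, 1.2]
gripper_width: 0.0878
gripper_force: 0.5
```

```bash
python3 go.py
```

```text
[ 14.3 -11.4 -41.2 -35.1 -24.6 -90.4] [0.4647 0.0497 0.1794] loc [-0.0002  0.0004  0.1428] 0.08778798332914285 [0.4 0.2 1.2]
0.23 d [-20.8, 43.4, -75.3] [0.0026, 0.0019, -0.0003]
0.175 d [-14.2, 15.8, -24.1] [0.0026, 0.0019, -0.0003]
0.157 d [-6.4, 6.8, -10.7] [0.0026, 0.0019, -0.0003]
0.085 d [24.8, -29.4, 43.2] [0.0026, 0.0019, -0.0003]
0.083 d [25.7, -30.4, 44.7] [0.0026, 0.0019, -0.0003]
```

Emit:
{"api": "carry_out", "payload": {
  "deltas": [
    [1,[3,-3,5],[0,0,0]],
    [1,[6,-7,10],[0,0,0]],
    [1,[9,-10,15],[0,0,0]],
    [1,[12,-14,20],[0,0,0]],
    [1,[15,-18,26],[0,0,0]],
    [1,[18,-21,31],[0,0,0]],
    [1,[18,-21,31],[0,0,0]]
  ]
}}

```text
time_s: 16.5
tcp_pos: [0.4649, 0.0494, 0.1384]
eef_rot: [146.1, 25.8, 158.3]
contact_force: [-2.1, 2.4, 5.8]
gripper_width: 0.0874
gripper_force: 2.8
```

```bash
python3 go.py
```

```text
[  8.   -5.8 -40.  -46.8 -24.8 -73.9] [0.4649 0.0494 0.1384] loc [1.000e-04 1.000e-04 1.018e-01] 0.08739640655922123 [-2.1  2.4  5.8]
0.23 d [-38.4, 64.3, -106.0] [0.0027, 0.0023, -0.0003]
0.175 d [-31.7, 36.6, -54.8] [0.0027, 0.0023, -0.0003]
0.157 d [-23.9, 27.6, -41.4] [0.0027, 0.0023, -0.0003]
0.085 d [7.4, -8.6, 12.5] [0.0027, 0.0023, -0.0003]
0.083 d [8.2, -9.6, 14.0] [0.0027, 0.0023, -0.0003]
```

Emit:
{"api": "carry_out", "payload": {
  "deltas": [
    [1,[2,-2,4],[0,0,0]],
    [1,[4,-5,7],[0,0,0]],
    [1,[6,-7,11],[0,0,0]],
    [1,[7,-9,13],[0,0,0]],
    [1,[7,-9,13],[0,0,0]]
  ]
}}

```text
time_s: 17.0
tcp_pos: [0.4652, 0.0492, 0.1215]
eef_rot: [146.1, 25.8, 158.3]
contact_force: [-0.1, 1.2, 1.0]
gripper_width: 0.0875
gripper_force: 0.7
```

```bash
python3 go.py; python3 - <<'E'
from h import *
im,d=cap('side'); im2,d2=cap('top')
cv2.imwrite('pics/c7.png',cv2.resize(im[150:270,200:320,::-1],(600,600),interpolation=2))
E
```

```text
[  5.   -3.2 -39.4 -51.8 -25.4 -66.5] [0.4652 0.0492 0.1215] loc [ 0.0004 -0.      0.0849] 0.08750938745338067 [-0.1  1.2  1. ]
0.23 d [-45.4, 73.0, -118.7] [0.0032, 0.0021, 0.0]
0.175 d [-38.8, 45.3, -67.5] [0.0032, 0.0021, 0.0]
0.157 d [-31.0, 36.2, -54.1] [0.0032, 0.0021, 0.0]
0.085 d [0.3, 0.1, -0.3] [0.0032, 0.0021, 0.0]
0.083 d [1.2, -0.9, 1.2] [0.0032, 0.0021, 0.0]
```

View pics/c7.png

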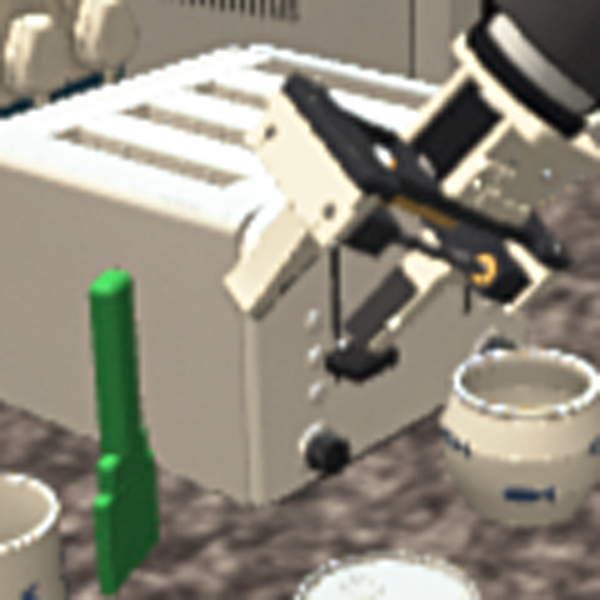

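The crop shows pad1 at the bottom of its slit (362,362) with the finger on it, and the slice has sunk into the toaster. The force dropped from 6 N to 1 N, which suggests it latched. I push 2 mm more to be sure, then lift off.

Emit:
{"api": "carry_out", "payload": {
  "deltas": [
    [1,[0.5,-0.6,0.9],[0,0,0]],
    [1,[1,-1.2,1.8],[0,0,0]],
    [1,[1,-1.2,1.8],[0,0,0]]
  ]
}}

```text
time_s: 17.4
tcp_pos: [0.4654, 0.0489, 0.1189]
eef_rot: [146.1, 25.8, 158.4]
contact_force: [-4.3, 0.3, 8.0]
gripper_width: 0.0879
gripper_force: 4.1
```

Emit:
{"api": "carry_out", "payload": {
  "deltas": [
    [1,[-2,2,-4],[0,0,0]],
    [1,[-7,8,-12],[0,0,0]],
    [1,[-14,16,-25],[0,0,0]],
    [1,[-22,25,-39],[0,0,0]],
    [1,[-30,35,-54],[0,0,0]],
    [1,[-38,45,-68],[0,0,0]],
    [1,[-42,58,-90],[0,0,0]],
    [1,[-46,73,-118],[0,0,0]],
    [1,[-46,78,-135],[0,0,0]],
    [1,[-46,78,-150],[0,0,0]],
    [1,[-46,78,-150],[0,0,0]]
  ]
}}

```text
time_s: 18.5
tcp_pos: [0.4286, 0.0432, 0.2916]
eef_rot: [146.0, 25.9, 158.3]
contact_force: [0.3, 0.3, -0.1]
gripper_width: 0.0878
gripper_force: 0.0
```

```bash
python3 - <<'E'
from h import *
s=r.get_state(); print(s['tcp_pos'],s['time_s'],s['contact_force'].round(1))
im,d=cap('side'); im2,d2=cap('top'); A=world('side',d); T=world('top',d2)
for n,X in(('S',A),('T',T)):
  X=X.reshape(-1,3); L=(X-O)@np.stack([ex,ey,ez],1)
  for sg in(1,-1):
    g=L[(L[:,0]<-.108)&(L[:,0]>-.14)&(abs(sg*L[:,1]-.058)<.017)&(L[:,2]>.06)&(L[:,2]<.17)]; print(n,sg,len(g),np.percentile(g[:,2],[5,50,95]).round(3) if len(g) else '')
cv2.imwrite('pics/c8.png',np.hstack([cv2.resize(im[110:290,170:410,::-1],(400,300),interpolation=2),cv2.resize(im2[100:280,200:440,::-1],(400,300),interpolation=2)]))
E
```

```text
[0.42858281 0.04316783 0.2915772 ] 18.5 [ 0.3  0.3 -0.1]
S 1 89 [0.079 0.088 0.09 ]
S -1 74 [0.145 0.154 0.156]
T 1 122 [0.083 0.088 0.092]
T -1 136 [0.149 0.154 0.157]
```

View pics/c8.png

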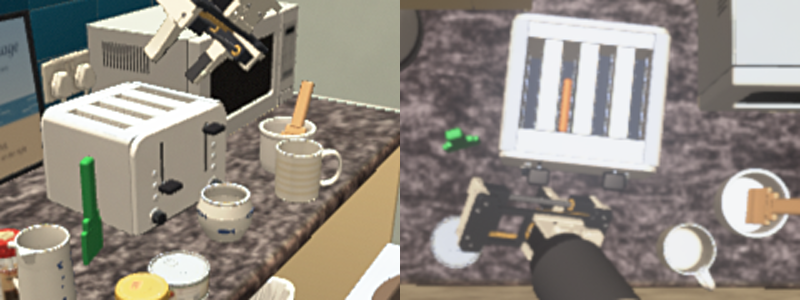

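Left lever latched: pad1 top at 0.088–0.09 m (side half 172,187), right lever up at 0.155 (213,128). The slice is down in its slot (top half 566,105), the turner stands in the crock (side half 300,110), and everything else looks in place. Handing in.

```bash
python3 -c "
from plant import r
print(r.close_job())"
```

```text
the job is handed in; nothing more can be done
None
```

The turner is in the crock, the left lever is latched down with the bread in its slot, the right lever is still up, and the job was handed in at about 18.6 s of the allowed 54 s.

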